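Set the bearing preload of the jar turntable

TASK

On the jar turntable, turn the wing screw in the middle of the four jars clockwise (seen from above) until it bottoms, then back it off an eighth of a turn (45 degrees) and let go. Leave the identical wing screw on the small square clamp post alone.

Things in the scene. Friction and masses are not known exactly. Their poses are not given: they have to be found in the camera images.
- hub_screw (a joint): Angle of the turntable's thumbscrew, rad: 0 bottomed (hard stop), growing as it is backed off anticlockwise seen from above. Starts 0.6 to 1.25 rad (34 to 72 degrees) short of the stop. Stiff (0.05 N m), fixed vertical axis, stays where left, does not rise. When bottomed the wing lies in line with the fixed dark steel stop bar under it (70 x 10 mm, top 78 mm above the shelf).
- hub_screw_grip (a point): Centre of the turntable screw's bright metal wing, on its axis, 103 mm above the shelf. Wing: upright plate 40 mm long (x axis, turns with the screw), 10 mm thick (y, the way to pinch it), 22 mm tall (z, up). Turntable: grey disc 212 mm across that may swivel without turning the screw; its four white lidded jars, 44 mm across and 75 mm from the axis, top out at 67 mm, below the wing.
- clamp_screw_end (a point): One end of the wing of the other, identical wing screw, not to be turned: 20 mm from its axis, 103 mm above the shelf, on a plain aluminium post with a 90 mm square dark base and no jars, its axis 0.28 to 0.43 m from the turntable's.
Not all that is in view belongs to the job. Leave any green or red look-alike of the part that bears hub_screw alone.

How it is judged:
By the outcome, as a careful person would: the job done as asked, in the order asked, and still so for the second after the job is handed in, with the robot touching nothing.
It also fails if it takes over 38 s, if anything falls off the work surface, if the arm or the gripper's body presses on something with over 40 N, if the wrist force passes 120 N, or if a joint passes its speed limit or range.

ROBOT

A 6-joint arm with a two-finger parallel gripper is mounted at the origin on the work surface. World frame = base frame: x ahead of the robot, y to its left, z up, the work surface at z = 0. Lengths are in m, angles in rad, forces in N, time in s.
With the tool pointing down it reaches from about 0.275 to 0.775 m from the base axis. Payload 14.6 kg.
Tool frame: the origin (TCP) lies at the very end of the fingers, on their centre line; the grasp point (between the pads) lies 19 mm behind it; x points along the fingers, y is the direction in which the jaws open and shut, and the axes are right-handed (so a half turn about x gives the same grasp; the last joint's range is limited). The gripper opens to 85 mm and grips with 20 to 120 N. Pads are 22 mm wide; open, the fingers measure 114 mm over their backs; the gripper's body (76 mm by 85 mm) begins 54 mm behind the grasp point. The pads swing forward as they close: fully open they stand 13 mm farther back than shut.
Start: joints at [1.028, 0.263, -0.048, 1.259, 0, 1.415], TCP at [0.199, 0.486, 0.231] pointing down, gripper open.
Joint ranges: [-2.65, 2.65], [-0.89, 1.7], [-1.18, 1.37], [-2.13, 2.11], [-1.35, 1.29], [-3.14, 3.14]. Speed limits (rad/s): [1.89, 1.89, 2.57, 2.79, 3.14, 3.14].

INTERFACE

Orientations are given as a 3x3 rotation matrix whose columns are the frame's x, y, z axes.
In Python, from rig import get_state, cams, env gives the robot as it stands.
- The arm moves only by the tool play_rows, never from a script. Its argument "plan" is text: rows parted by semicolons, each of 7 numbers parted by spaces: the shift along the tool's x, y, z in m, then the turn, a rotation vector about the tool's x, y, z in units of 6 degrees (1.0 is 6 degrees), then the opening, from 0 (shut) to 1 (fully open). A call has exactly 8 rows; each row shifts and turns the commanded pose from where the row before left it, along the tool's axes as they then stand; what a row does not reach is not made up. A row lasts 1/10 s, in which the tool goes at most 50 mm and 8.59 degrees, less where a joint would pass 70% of its speed; a pose out of reach is approached as far as the arm can. A call is refused whole if a number of a shift passes 0.05 or a number of a turn 1, either way. A call with a gripper value outside its range is refused whole. The fingers move at their own pace and stop on an object; the grip force is fixed at half the most. Time passes only in rows, so rows that do not move let the fingers close, or fill a call up. It gives the time, the measured TCP pose, the force and the opening at its end, in the units of the state.
- get_state(): the state, without advancing time (a new reading comes with each control period).
- cams.camera(name): name is "scene" or "top" or "wrist"; returns the picture (480x640x3 uint8, red, green, blue); there is no depth.
- cams.camera_info(name): a dict with "camera_matrix" (3x3 intrinsics, pixels), "dist" ([k1, k2, p1, p2, k3] as OpenCV has them; the pictures are not rectified), "xyz" and "rotation" of the camera in the world; the wrist camera has in their place "hand_eye" (4x4, takes a point from camera to tool coordinates, whose origin is the TCP and whose axes are the tool frame's). Camera axes: x right, y up, looking along -z (the intrinsics and any distortion apply to the point x, -y, -z); pixel columns grow to the right and rows downward; lengths in m; the calibration is good to about 2 mm. A picture is of the moment at which its call begins: read the wrist's pose just before it. camera_info takes no time and is no camera call.
- env.hand_in(): hands the job in, once; it reports no verdict.
The state is a dict: "t": time; "joints": joint angles; "joint_vel": joint speeds; "joint_torque": joint torques, N m; "tool_pos": TCP position; "orientation": TCP orientation; "contact_force": force on the tool from outside, world axes, zero at the start; "ft_torque": the same for the moment, N m; "gripper_width": finger opening in m.
Only numpy, scipy, OpenCV 4.12 (cv2) and the standard library are available. Lean on these libraries where they do the work, as an engineer would, in place of code of your own. Each camera call takes 0.05 s, during which the arm holds its last target. There are 200 camera calls.

## Working session

There is one attempt and no reset: what is moved stays moved. The work goes in short steps, Python scripts to look and compute and a tool call to move; the robot and the scene stay as the last step left them, time stands still between calls to the robot, and variables do not carry over. Pictures are saved under pics/ and viewed, about 8 in all and at most 12, crops included, and the job is handed in when it is done.

Besides the shell and the picture viewer there is one more tool, called after ">>>" as name(argument=value, ...) on one line, values as JSON. play_rows: Moves the arm, as the interface text tells. Its arguments: {"type":"object","properties":{"plan":{"type":"string"}},"required":["plan"]}

```bash
mkdir -p pics; python3 - <<'E'
from rig import get_state,cams
import cv2,numpy as np
s=get_state();print(s['t'],s['tool_pos'],np.round(s['orientation'],3))
a=cams.camera("top");b=cams.camera("scene")
cv2.imwrite("pics/top.png",a[:,:,::-1]);cv2.imwrite("pics/scene.png",b[:,:,::-1])
for n in("top","scene","wrist"):
    print({k:np.round(v,4).tolist() for k,v in cams.camera_info(n).items()})
E
```

```text
0.0 [0.19837538 0.48578818 0.23082624] [[-0.001  0.378  0.926]
 [-0.001  0.926 -0.378]
 [-1.    -0.001 -0.   ]]
{'camera_matrix': [[529.3009, 0.0, 310.7139], [0.0, 529.3009, 237.8423], [0.0, 0.0, 1.0]], 'dist': [-0.0089, 0.0, 0.0, 0.0, 0.0], 'xyz': [0.2996, -0.1544, 1.3476], 'rotation': [[0.0227, 0.9932, -0.1143], [-0.9994, 0.0197, -0.028], [-0.0256, 0.1148, 0.9931]]}
{'camera_matrix': [[446.6736, 0.0, 320.2275], [0.0, 446.6736, 239.6758], [0.0, 0.0, 1.0]], 'dist': [-0.0837, 0.0, 0.0, 0.0, 0.0], 'xyz': [1.1449, -0.3326, 1.0874], 'rotation': [[0.25, -0.7914, 0.5578], [0.9682, 0.2004, -0.1497], [0.0067, 0.5775, 0.8163]]}
{'camera_matrix': [[339.6323, 0.0, 317.6651], [0.0, 339.6323, 244.8975], [0.0, 0.0, 1.0]], 'dist': [-0.0381, 0.0, 0.0, 0.0, 0.0], 'hand_eye': [[-0.0004, 0.3177, -0.9482, -0.1431], [1.0, -0.0002, -0.0005, 0.0003], [-0.0004, -0.9482, -0.3177, -0.082], [0.0, 0.0, 0.0, 1.0]]}
```

View pics/top.png

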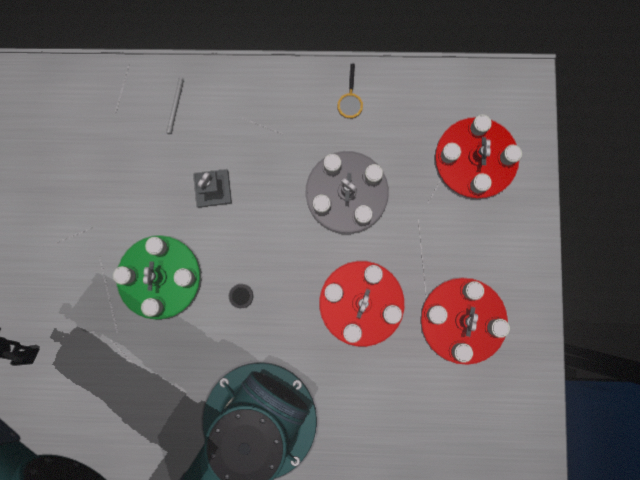

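View pics/scene.png

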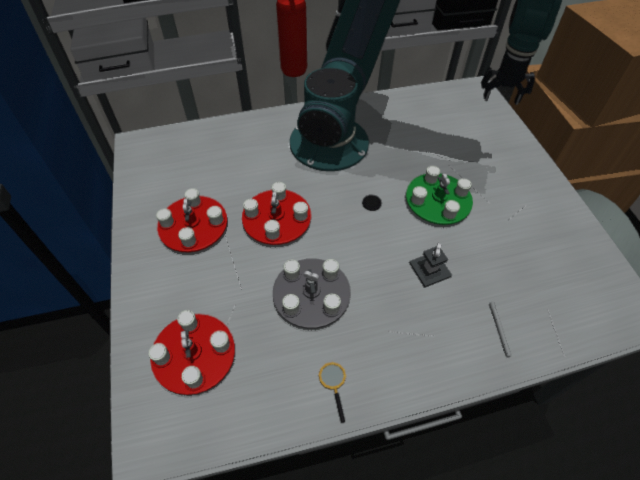

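The top view shows the grey turntable at (347,192), with its screw near (348,188). There are red look-alikes at (478,158), (465,320) and (362,303), and a green one at (158,277). The square clamp post is at (212,188). Only the grey disc with four white jars fits the description.

```bash
cat > h.py <<'E'
import cv2,numpy as np
from rig import get_state,cams
def pose(name,s=None):
    c=cams.camera_info(name)
    if name!="wrist": return c,np.array(c['rotation']),np.array(c['xyz'])
    H=np.array(c['hand_eye']);R=np.array(s['orientation'])
    return c,R@H[:3,:3],R@H[:3,3]+np.array(s['tool_pos'])
def ray(name,uv,z,s=None):
    c,R,p=pose(name,s)
    q=cv2.undistortPoints(np.array(uv,float).reshape(-1,1,2),np.array(c['camera_matrix']),np.array(c['dist']))[:,0]
    d=np.c_[q[:,0],-q[:,1],-np.ones(len(q))]@R.T
    return p+d*((z-p[2])/d[:,2])[:,None]
def proj(name,P,s=None):
    c,R,p=pose(name,s)
    q=(np.atleast_2d(P)-p)@R; q=q*[1,-1,-1]
    return cv2.projectPoints(q,np.zeros(3),np.zeros(3),np.array(c['camera_matrix']),np.array(c['dist']))[0][:,0]
E
python3 - <<'E'
from h import *
a=cv2.imread("pics/top.png");b=cv2.imread("pics/scene.png")
for im,n,(x0,y0) in((a,"top",(295,140)),(b,"scene",(260,240))):
    h=cv2.cvtColor(im,cv2.COLOR_BGR2HSV);m=((h[...,2]>175)&(h[...,1]<40)).astype(np.uint8)
    sub=np.zeros_like(m);sub[y0:y0+110,x0:x0+105]=m[y0:y0+110,x0:x0+105]
    k,_,st,ce=cv2.connectedComponentsWithStats(sub)
    J=[(st[i,4],ce[i],ray(n,ce[i],.065)[0].round(4)) for i in range(1,k) if st[i,4]>60 and st[i,4]<600]
    for j in J:print(n,j)
A=cv2.resize(a[140:245,295:400],None,fx=3.8,fy=3.8,interpolation=2)
B=cv2.resize(b[240:345,260:365],None,fx=3.8,fy=3.8,interpolation=2)
cv2.imwrite("pics/crop1.png",np.hstack([A,B]))
print(ray("top",[348,188],.103),ray("top",[206,181],.103))
E
```

```text
top (np.int32(188), array([331.88297872, 161.62234043]), array([ 0.6384, -0.1664,  0.065 ]))
top (np.int32(184), array([373.84782609, 171.89673913]), array([ 0.6141, -0.2704,  0.065 ]))
top (np.int32(193), array([321.13471503, 202.7253886 ]), array([ 0.5346, -0.1419,  0.065 ]))
top (np.int32(198), array([363.32323232, 213.33838384]), array([ 0.5101, -0.2456,  0.065 ]))
scene (np.int32(107), array([291.22429907, 265.36448598]), array([ 0.5092, -0.2421,  0.065 ]))
scene (np.int32(111), array([330.40540541, 264.93693694]), array([ 0.5338, -0.1394,  0.065 ]))
scene (np.int32(133), array([290.23308271, 300.80451128]), array([ 0.613 , -0.2675,  0.065 ]))
scene (np.int32(133), array([331.85714286, 300.58646617]), array([ 0.6386, -0.1641,  0.065 ]))
[[ 0.5644569  -0.20570526  0.103     ]] [[0.57575189 0.1363499  0.103     ]]
```

View pics/crop1.png

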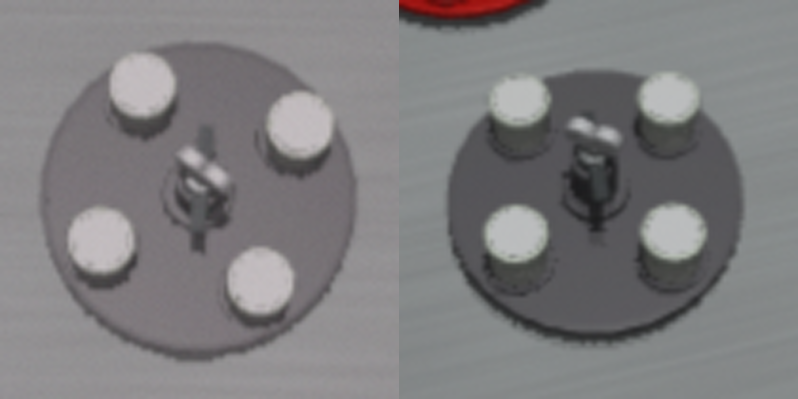

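The enlarged crop confirms the grey disc, the bright wing and a dark stop bar running near vertical in the image. The wing stands about 45–50° anticlockwise of the bar. The axis from the jar means is about (0.574, -0.205), and the two cameras agree within 3 mm. Jar radius comes out near 75 mm, as given. Setting out now.

>>> play_rows(plan="0 -0.0208 0.0253 0 0 0 1;0 -0.0208 0.0253 0 0 0 1;0 -0.0208 0.0253 0 0 0 1;0 -0.0208 0.0253 0 0 0 1;0 -0.0208 0.0253 0 0 0 1;0 -0.0208 0.0253 0 0 0 1;0 -0.0208 0.0253 0 0 0 1;0 -0.0208 0.0253 0 0 0 1")

```text
t: 0.9
tool_pos: [0.3232, 0.2542, 0.2312]
orientation: [[-0.0, 0.378, 0.926], [-0.0, 0.926, -0.378], [-1.0, -0.0, -0.0]]
contact_force: [0.4, 1.0, -0.8]
gripper_width: 0.0856
```

>>> play_rows(plan="0 -0.0208 0.0253 0 0 0 1;0 -0.0208 0.0253 0 0 0 1;0 -0.0208 0.0253 0 0 0 1;0 -0.0208 0.0253 0 0 0 1;0 -0.0208 0.0253 0 0 0 1;0 -0.0208 0.0253 0 0 0 1;0 -0.0208 0.0253 0 0 0 1;0 -0.0208 0.0253 0 0 0 1")

```text
t: 1.7
tool_pos: [0.4477, 0.0235, 0.2311]
orientation: [[-0.0, 0.378, 0.926], [0.0, 0.926, -0.378], [-1.0, -0.0, -0.0]]
contact_force: [-0.3, 1.6, 0.4]
gripper_width: 0.0851
```

>>> play_rows(plan="0 -0.0208 0.0253 0 0 0 1;0 -0.0208 0.0253 0 0 0 1;0 -0.0208 0.0253 0 0 0 1;0 -0.0208 0.0253 0 0 0 1;0 -0.0208 0.0253 0 0 0 1;0 -0.0208 0.0253 0 0 0 1;0 -0.0208 0.0253 0 0 0 1;0 -0.0208 0.0253 0 0 0 1")

```text
t: 2.5
tool_pos: [0.5722, -0.207, 0.2309]
orientation: [[-0.001, 0.378, 0.926], [0.0, 0.926, -0.378], [-1.0, 0.0, -0.001]]
contact_force: [-0.3, 0.5, 0.2]
gripper_width: 0.0848
```

>>> play_rows(plan="0 0 0 -1 0 0 1;0 0 0 -1 0 0 1;0 0 0 -1 0 0 1;0 0 0 -1 0 0 1;0 0 0 -1 0 0 1;0 0 0 -1 0 0 1;0 0 0 -1 0 0 1;0 0 0 -1 0 0 1")

```text
t: 3.3
tool_pos: [0.5717, -0.2057, 0.2309]
orientation: [[-0.001, -0.439, 0.899], [0.0, 0.899, 0.439], [-1.0, 0.001, -0.0]]
contact_force: [0.0, -0.0, -0.0]
gripper_width: 0.0852
```

```bash
python3 - <<'E'
from h import *
import json
s=get_state();a=cams.camera("wrist")[:,:,::-1].copy()
json.dump({k:np.array(s[k]).tolist() for k in('orientation','tool_pos')},open('s1.json','w'))
cv2.imwrite("pics/w1raw.png",a)
print(s['t'],proj("wrist",[[.574,-.205,.103],[.574,-.205,.078]],s))
cv2.imwrite("pics/w1.png",a)
E
```

```text
3.3 [[316.48646787 237.18616292]
 [316.54790175 229.00939364]]
```

View pics/w1.png

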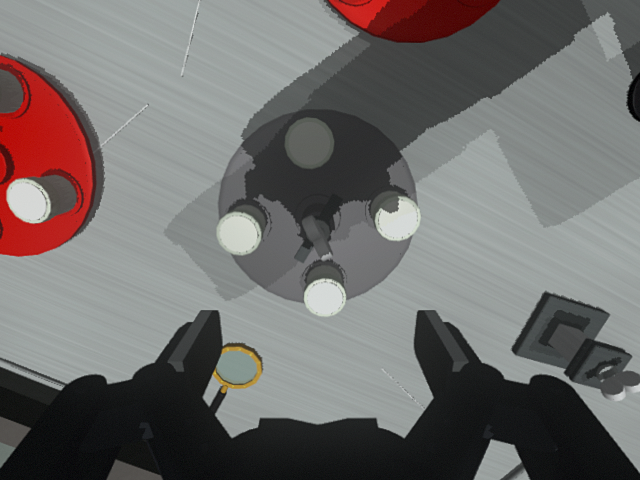

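The wrist view shows the wing at about (317,237), in shadow and where predicted. The bar shows at about (302,253) and (332,205). I'll enlarge this.

```bash
python3 - <<'E'
import cv2,numpy as np
a=cv2.imread("pics/w1raw.png")[185:275,270:370]
a=(255*(a/255.)**.55).astype(np.uint8)
cv2.imwrite("pics/c2.png",cv2.resize(a,None,fx=6,fy=6,interpolation=2))
E
```

```text
(no output)
```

View pics/c2.png

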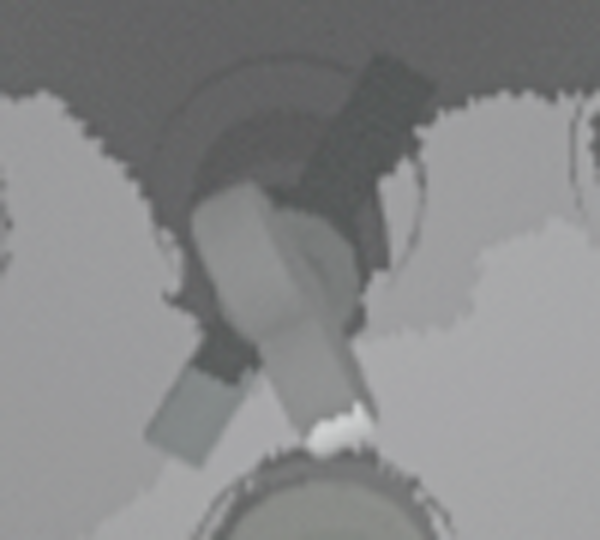

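```bash
python3 - <<'E'
from h import *
import json
s=json.load(open('s1.json'))
f=lambda L:np.array(L,float)/6+[270,185]
def yaw(P):d=P[0]-P[-1];return (np.degrees(np.arctan2(d[1],d[0]))+90)%180-90
B=ray("wrist",f([[405,75],[175,450]]),.078,s);print("bar",B.round(4),B.mean(0),np.linalg.norm(B[0]-B[1]),yaw(B))
for e in([[195,225],[310,450]],[[265,185],[375,420]]):
    W=ray("wrist",f(e),.105,s);print("wing",W.round(4),W.mean(0),np.linalg.norm(W[0]-W[1]),yaw(W))
R=np.array(s['orientation']);print("jaw yaw",np.degrees(np.arctan2(R[1,1],R[0,1])))
# top-view check of bar
T=ray("top",np.array([[207,125],[198,250]])/3.8+[295,140],.078);print("top bar",T.round(4),yaw(T))
T=ray("top",np.array([[187,155],[222,183]])/3.8+[295,140],.114);print("top wing",T.round(4),yaw(T))
E
```

```text
bar [[ 0.54   -0.2011  0.078 ]
 [ 0.6081 -0.2064  0.078 ]] [ 0.57408514 -0.20373768  0.078     ] 0.06828554407110554 -4.502230888697341
wing [[ 0.5672 -0.2211  0.105 ]
 [ 0.5897 -0.1924  0.105 ]] [ 0.57844071 -0.2067482   0.105     ] 0.03643708254194658 51.73896138540067
wing [[ 0.5579 -0.2149  0.105 ]
 [ 0.5817 -0.1862  0.105 ]] [ 0.56979938 -0.20057156  0.105     ] 0.03722742741307742 50.42708878376038
jaw yaw 116.0266010591525
top bar [[ 0.6074 -0.2098  0.078 ]
 [ 0.5258 -0.2052  0.078 ]] -3.2107812475194635
top wing [[ 0.5794 -0.196   0.114 ]
 [ 0.562  -0.2181  0.114 ]] 51.703710238532494
```

>>> play_rows(plan="0.018 0 0 -0.84 0 0 1;0.018 0 0 -0.84 0 0 1;0.018 0 0 -0.84 0 0 1;0.018 0 0 -0.84 0 0 1;0.018 0 0 -0.84 0 0 1;0.018 0 0.003 0 0 0 1;0.018 0 0 0 0 0 1;0.018 0 0 0 0 0 1")

```text
t: 4.15
tool_pos: [0.5736, -0.2033, 0.0863]
orientation: [[-0.0, -0.776, 0.631], [0.0, 0.631, 0.776], [-1.0, 0.0, -0.0]]
contact_force: [0.7, -0.3, -0.1]
gripper_width: 0.086
```

>>> play_rows(plan="0 0 0 0 0 0 1;0 0 0 0 0 0 0;0 0 0 0 0 0 0;0 0 0 0 0 0 0;0 0 0 0 0 0 0;0 0 0 0 0 0 0;0 0 0 0 0 0 0;0 0 0 0 0 0 0")

```text
t: 4.95
tool_pos: [0.5746, -0.204, 0.0879]
orientation: [[0.002, -0.777, 0.63], [-0.001, 0.63, 0.777], [-1.0, -0.002, 0.0]]
contact_force: [4.5, -2.8, 3.0]
gripper_width: 0.0087
```

Width reads 8.7 mm, about the 10 mm wing thickness, so the wing is gripped. Turning clockwise now.

>>> play_rows(plan="0 0 0 0.9 0 0 0;0 0 0 0.9 0 0 0;0 0 0 0.9 0 0 0;0 0 0 0.9 0 0 0;0 0 0 0.9 0 0 0;0 0 0 0.9 0 0 0;0 0 0 0.9 0 0 0;0 0 0 0.9 0 0 0")

```text
t: 5.75
tool_pos: [0.5749, -0.2045, 0.0879]
orientation: [[0.002, -0.131, 0.991], [-0.002, 0.991, 0.131], [-1.0, -0.002, 0.002]]
contact_force: [5.3, -6.2, 0.7]
gripper_width: 0.0088
```

```bash
cat > st.py <<'E'
from h import *
s=get_state();R=np.array(s['orientation'])
print(s['t'],"jaw",np.degrees(np.arctan2(R[1,1],R[0,1])).round(2),"F",np.round(s['contact_force'],1),"T",np.round(s['ft_torque'],3),"w",s['gripper_width'],"p",np.round(s['tool_pos'],4),"q6",round(s['joints'][5],3))
E
python3 st.py
```

```text
5.75 jaw 97.54 F [ 5.3 -6.2  0.7] T [-1.323 -1.067  0.081] w 0.008760974962184696 p [ 0.5749 -0.2045  0.0879] q6 -0.606
```

>>> play_rows(plan="0 0 0 0.3 0 0 0;0 0 0 0.3 0 0 0;0 0 0 0.3 0 0 0;0 0 0 0.3 0 0 0;0 0 0 0.3 0 0 0;0 0 0 0.3 0 0 0;0 0 0 0.2 0 0 0;0 0 0 0 0 0 0")

```text
t: 6.55
tool_pos: [0.5749, -0.2046, 0.0879]
orientation: [[0.002, 0.075, 0.997], [-0.002, 0.997, -0.075], [-1.0, -0.002, 0.002]]
contact_force: [6.0, -7.6, 0.8]
gripper_width: 0.0091
```

```bash
python3 st.py
```

```text
6.55 jaw 85.71 F [ 6.  -7.6  0.8] T [-1.482 -1.043 -0.073] w 0.009142088684929287 p [ 0.5749 -0.2046  0.0879] q6 -0.4
```

>>> play_rows(plan="0 0 0 0.15 0 0 0;0 0 0 0.15 0 0 0;0 0 0 0.15 0 0 0;0 0 0 0.15 0 0 0;0 0 0 0 0 0 0;0 0 0 0 0 0 0;0 0 0 0 0 0 0;0 0 0 0 0 0 0")

```text
t: 7.35
tool_pos: [0.5749, -0.2047, 0.0879]
orientation: [[0.002, 0.136, 0.991], [-0.003, 0.991, -0.136], [-1.0, -0.002, 0.003]]
contact_force: [5.4, -7.4, 0.8]
gripper_width: 0.0088
```

```bash
python3 st.py
```

```text
7.35 jaw 82.2 F [ 5.4 -7.4  0.8] T [-1.546 -1.057  0.728] w 0.008833476478594435 p [ 0.5749 -0.2047  0.0879] q6 -0.339
```

The z-torque jumped from about 0 to 0.73 N m, so the screw is bottomed. To get a clean stop angle I'll back off a little, re-seat the grip flush, and find where the torque starts in small steps.

>>> play_rows(plan="0 0 0 -0.8 0 0 0;0 0 0 -0.8 0 0 0;0 0 0 0 0 0 0.3;0 0 0 0 0 0 0.3;0 0 0 0 0 0 0;0 0 0 0 0 0 0;0 0 0 0 0 0 0;0 0 0 0 0 0 0")

```text
t: 8.15
tool_pos: [0.5736, -0.2045, 0.0874]
orientation: [[-0.001, -0.03, 1.0], [-0.002, 1.0, 0.03], [-1.0, -0.002, -0.001]]
contact_force: [-2.4, -8.6, 0.2]
gripper_width: 0.0088
```

```bash
python3 st.py
```

```text
8.15 jaw 91.69 F [-2.4 -8.6  0.2] T [-1.59   0.308  0.032] w 0.00877209865856465 p [ 0.5736 -0.2045  0.0874] q6 -0.505
```

>>> play_rows(plan="0 0 0 0.25 0 0 0;0 0 0 0.25 0 0 0;0 0 0 0.25 0 0 0;0 0 0 0 0 0 0;0 0 0 0 0 0 0;0 0 0 0 0 0 0;0 0 0 0 0 0 0;0 0 0 0 0 0 0")

```text
t: 8.95
tool_pos: [0.5736, -0.2045, 0.0874]
orientation: [[-0.0, 0.049, 0.999], [-0.002, 0.999, -0.049], [-1.0, -0.002, -0.0]]
contact_force: [-1.8, -9.5, -0.3]
gripper_width: 0.0088
```

```bash
python3 st.py
```

```text
8.95 jaw 87.19 F [-1.8 -9.5 -0.3] T [-1.561  0.334 -0.053] w 0.008825560635807896 p [ 0.5736 -0.2045  0.0874] q6 -0.426
```

>>> play_rows(plan="0 0 0 0.1 0 0 0;0 0 0 0.15 0 0 0;0 0 0 0 0 0 0;0 0 0 0 0 0 0;0 0 0 0 0 0 0;0 0 0 0 0 0 0;0 0 0 0 0 0 0;0 0 0 0 0 0 0")

```text
t: 9.75
tool_pos: [0.5735, -0.2045, 0.0874]
orientation: [[-0.001, 0.075, 0.997], [-0.002, 0.997, -0.075], [-1.0, -0.002, -0.0]]
contact_force: [-2.0, -9.4, -0.5]
gripper_width: 0.0087
```

```bash
python3 st.py
```

```text
9.75 jaw 85.69 F [-2.  -9.4 -0.5] T [-1.516  0.314 -0.07 ] w 0.00871965303114315 p [ 0.5735 -0.2045  0.0874] q6 -0.4
```

>>> play_rows(plan="0 0 0 0.1 0 0 0;0 0 0 0.15 0 0 0;0 0 0 0 0 0 0;0 0 0 0 0 0 0;0 0 0 0 0 0 0;0 0 0 0 0 0 0;0 0 0 0 0 0 0;0 0 0 0 0 0 0")

```text
t: 10.55
tool_pos: [0.5736, -0.2044, 0.0874]
orientation: [[-0.0, 0.101, 0.995], [-0.002, 0.995, -0.101], [-1.0, -0.002, -0.0]]
contact_force: [-1.2, -9.4, -0.7]
gripper_width: 0.0084
```

```bash
python3 st.py
```

```text
10.55 jaw 84.21 F [-1.2 -9.4 -0.7] T [-1.585  0.292  0.279] w 0.008429256729755197 p [ 0.5736 -0.2044  0.0874] q6 -0.374
```

Torque starts at a jaw yaw of about 85.3°, so the stop puts the wing at -4.7°, which agrees with the camera's bar yaw of -4.5°. The screw is bottomed again. I'll back off to a jaw yaw of about 130.4°.

>>> play_rows(plan="0 0 0 -0.965 0 0 0;0 0 0 -0.965 0 0 0;0 0 0 -0.965 0 0 0;0 0 0 -0.965 0 0 0;0 0 0 -0.965 0 0 0;0 0 0 -0.965 0 0 0;0 0 0 -0.965 0 0 0;0 0 0 -0.965 0 0 0")

```text
t: 11.35
tool_pos: [0.5736, -0.2049, 0.0874]
orientation: [[-0.001, -0.653, 0.758], [-0.003, 0.758, 0.653], [-1.0, -0.002, -0.002]]
contact_force: [-1.5, -11.3, -0.8]
gripper_width: 0.0087
```

>>> play_rows(plan="0 0 0 0 0 0 0;0 0 0 0 0 0 0;0 0 0 0 0 0 0;0 0 0 0 0 0 0;0 0 0 0 0 0 0;0 0 0 0 0 0 0;0 0 0 0 0 0 0;0 0 0 0 0 0 0")

```text
t: 12.15
tool_pos: [0.5736, -0.2049, 0.0874]
orientation: [[-0.001, -0.649, 0.76], [-0.003, 0.76, 0.649], [-1.0, -0.002, -0.002]]
contact_force: [-0.8, -11.3, -1.4]
gripper_width: 0.0091
```

```bash
python3 st.py
```

```text
12.15 jaw 130.5 F [ -0.8 -11.3  -1.4] T [-2.147  0.344  0.052] w 0.00905222451773354 p [ 0.5736 -0.2049  0.0874] q6 -1.182
```

>>> play_rows(plan="0 0 0 0 0 0 1;0 0 0 0 0 0 1;0 0 0 0 0 0 1;0 0 0 0 0 0 1;0 0 0 0 0 0 1;0 0 0 0 0 0 1;0 0 0 0 0 0 1;0 0 0 0 0 0 1")

```text
t: 12.95
tool_pos: [0.5738, -0.2034, 0.0873]
orientation: [[-0.0, -0.651, 0.759], [0.0, 0.759, 0.651], [-1.0, 0.0, 0.0]]
contact_force: [0.6, 0.3, -0.2]
gripper_width: 0.0854
```

>>> play_rows(plan="-0.01 0 0 0 0 0 1;-0.015 0 0 0 0 0 1;-0.02 0 0 0 0 0 1;-0.02 0 0 0 0 0 1;-0.02 0 0 0 0 0 1;-0.02 0 0 0 0 0 1;-0.02 0 0 0 0 0 1;-0.02 0 0 0 0 0 1")

```text
t: 13.75
tool_pos: [0.5736, -0.2033, 0.234]
orientation: [[0.001, -0.651, 0.759], [-0.0, 0.759, 0.651], [-1.0, -0.001, 0.0]]
contact_force: [0.3, -0.4, -0.7]
gripper_width: 0.085
```

```bash
python3 st.py; python3 - <<'E'
from h import *
import json
s=get_state();a=cams.camera("wrist")[:,:,::-1].copy()
json.dump({k:np.array(s[k]).tolist() for k in('orientation','tool_pos')},open('s2.json','w'))
cv2.imwrite("pics/w2raw.png",a)
c=proj("wrist",[[.574,-.204,.09]],s)[0];x,y=int(c[0])-50,int(c[1])-45;print(x,y)
a=(255*(a[y:y+90,x:x+100]/255.)**.55).astype(np.uint8)
cv2.imwrite("pics/c3.png",cv2.resize(a,None,fx=6,fy=6,interpolation=2))
E
```

```text
13.75 jaw 130.6 F [ 0.3 -0.4 -0.7] T [ 0.04  -0.01   0.095] w 0.08502834330446168 p [ 0.5736 -0.2033  0.234 ] q6 -1.183
266 183
```

View pics/c3.png

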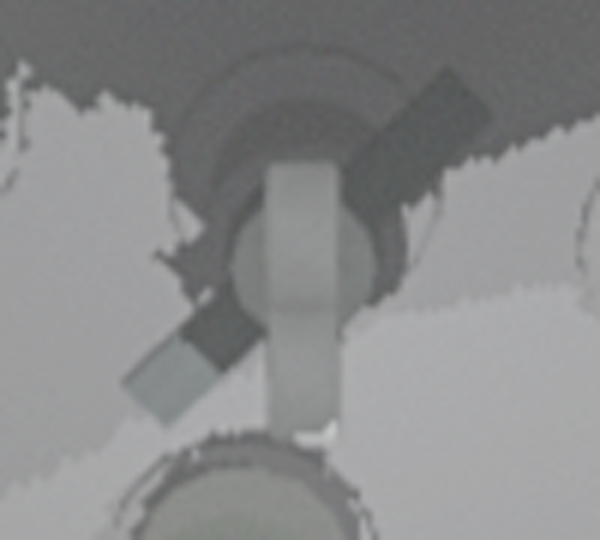

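The wing is upright in the crop, with sides at x≈268 and 340, so it stands square to the jaws. The bar runs from (470,92) to (145,405). I'll measure the angle between them, then hand in.

```bash
python3 - <<'E'
from h import *
from rig import env
import json
s=json.load(open('s2.json'))
f=lambda L:np.array(L,float)/6+[266,183]
def yaw(L,z):
    P=ray("wrist",f(L),z,s);d=P[0]-P[-1];return (np.degrees(np.arctan2(d[1],d[0]))+90)%180-90
b=yaw([[470,92],[145,405]],.078);w=yaw([[303,165],[304,430]],.105);print(b,w,w-b)
if abs(w-b-45)<3: print(env.hand_in(),get_state()['t'])
E
```

```text
-4.505825984995113 40.767512277044375 45.27333826203949
the job is handed in; nothing more can be done
the job is handed in; nothing more can be done
```

I turned the wing screw on the grey turntable clockwise until it bottomed, backed it off about 45°, let go and raised the gripper clear. The job is handed in, at about 14 s of the 38 s allowed.

- **Bottoming:** the torque about the screw axis rose from about 0 to 0.73 N m. I then backed off about 10° and gripped the wing again. Turning it in once more put the stop at a wing angle of -4.7°; the camera put the stop bar at -4.5°.
- **Back-off:** in the last close-up the wing stands 45.3° anticlockwise of the bar. The contact force was about zero and the gripper was open, well above the screw.
- **The rest:** the arm did not go near the clamp-post screw or the red and green look-alikes. I took no final picture of the clamp screw.
- **Disagreements:** none of the checks disagreed. While gripping, the tool was about 1–2 mm off the screw's axis and pushed sideways with about 10 N, which is within the limits.

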